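# Free an offcut from a left-hand screw clamp and gauge its width

### The arm

A 6-joint arm with a two-finger parallel gripper is mounted at the origin on the work surface; the furniture and walls round the work are solid. World frame = base frame: x ahead of the robot, y to its left, z up, the work surface at z = 0. Lengths are in m, angles in rad, forces in N, time in s.
With the tool pointing down it reaches from about 0.275 to 0.875 m from the base axis. Payload 12.5 kg.
Tool frame: the origin (TCP) lies on the centre line of the jaws, within the pads' length; the fingertips stand r.finger_overhang ahead of it and the grasp point (between the pads) lies 3 mm ahead of it (r.finger_overhang is the distance from the TCP to the fingertips, in m); z points along the fingers, y is the line along which they close (so a half turn about z gives the same grasp; the last joint's range is limited). The gripper opens to 85 mm and grips with 20 to 120 N. Pads are 22 mm wide; open, the fingers measure 114 mm over their backs; the gripper's body (76 mm by 85 mm) begins 54 mm behind the grasp point. The pads swing forward as they close: fully open they stand 13 mm farther back than shut.
Start: joints at [-1.428, 0.351, 1.652, -0, 1.139, -0.085], TCP at [0.124, -0.536, 0.253] pointing down, gripper open.
Joint ranges: [-2.75, 2.75], [-0.79, 2.1], [0.01, 2.65], [-1.57, 4.71], [0.07, 3.14], [-2.87, 2.87]. Speed limits (rad/s): [2.22, 2.22, 2.79, 3.14, 3.14, 3.14].

### API

Orientations are given as a unit quaternion [x, y, z, w].
In Python, from cell import r, optics gives the robot as it stands. The module is installed in compiled form; this text tells all that it offers. Calls block until the motion is done:
- r.move_to(position, orientation): joint-space move of the TCP to a pose.
- r.move_linear(position, rot=None, vel=0.15): straight line of the TCP; rot=None keeps the orientation; vel is the mean speed in m/s.
- r.set_joints(angles): joint-space move.
- r.set_gripper(opening, squeeze=None): opening from 0.0 (shut) to 1.0 (fully open); squeeze is the grip in N (None keeps the last); returns when the fingers have stopped.
- r.sleep(seconds).
- r.inverse_kinematics(position, orientation): joint angles nearest the present ones, or None.
- optics.get_image(name): name is "side" or "top"; returns a dict with "pixels" (384x512x3 uint8, red, green, blue), "depth" (384x512 float32, m along the optical axis (not along the pixel's ray), 0 where there is no reading), "fx", "fy", "cx", "cy" (pixels), "camera_from_world" (4x4, takes a point from world to camera coordinates). Camera axes: x right, y down, z forward; pixel columns grow to the right and rows downward; lengths in m; the calibration is good to about 2 mm. A picture is of the moment at which its call begins.
A pose or a line that the arm cannot do raises r.PlanningError and nothing moves.
- r.hand_in(): hands the job in; it is judged then, once.
Readings, each from a call of its own:
- r.current_t(): time.
- r.current_q(): joint angles.
- r.current_qvel(): joint speeds.
- r.current_effort(): joint torques, N m.
- r.current_tool_pos(): TCP position.
- r.current_ee_rot(): TCP orientation.
- r.current_contact_force(): force on the tool from outside, world axes, zero at the start.
- r.current_torque(): the same for the moment, N m.
- r.current_opening(): opening from 0.0 (shut) to 1.0 (fully open).
- r.current_finger_force(): force on a finger pad.
Only numpy, scipy, OpenCV 4.12 (cv2) and the standard library are available. Lean on these libraries where they do the work, as an engineer would, in place of code of your own. Each camera call takes 0.05 s, during which the arm holds its last target. There are 200 camera calls.

### The job

The wooden offcut is held under a tee-handled clamp screw that has a left-hand thread: slacken it by turning the tee about a quarter turn clockwise seen from above (feel that it eases; never force it the tightening way), then draw the offcut out. Lay it flat on the taper gauge with the end that was clamped going first, and slide it along the straight fence, flush with it, until it wedges against the slanting fence. Leave it wedged there, and slide the gauge's cursor back until its blade stands over the offcut's leading edge; do not disturb the other things on the bench.

Things in the scene. Friction and masses are not known exactly. Their poses are not given: they have to be found in the camera images.
- clamp: Fixed screw hold-down: plywood base 150 x 90 mm (x, y), 10 mm thick, and a grey iron C-frame. Origin: underside of the base, on the vertical screw axis. Column at x = +45 to +75 mm, y within 25 mm; arm over the base 40 mm wide, 62 to 88 mm above the bench. It is open towards -x, where the offcut sticks out past the base's edge (x = -75 mm).
- tee (a joint): Turn of the tee handle, rad: 0 = tight; it reads about 0.05 as found and grows clockwise seen from above (left-hand thread: clockwise loosens), stop at 1.9. Pad and tee rise 2.5 mm per rad; the offcut is free from about 0.3. Loosening takes 0.15 N m or less; the other way the torque rises at once to 0.3 and more as the pad bites, and it must not go below -0.2.
- tee_grip (a point): Middle of the tee handle's bar, on the screw axis, 114 mm above the bench. Dark wooden bar 90 mm long, 16 mm wide, 22 mm high (103 to 125 mm above the bench); its long axis is this point's x axis, and it lies along the clamp's x axis when joint tee is 0; free of the frame for 15 mm below.
- offcut: Loose pale wooden offcut, 62 (x) x 135 (y) x 19 mm (z). Origin: centre of its underside. It lies flat on the clamp's base (underside 10 mm above the bench), its y axis along the clamp's x; its +y (leading) end is under the pad, 20 mm past the screw axis, and the other end sticks out 40 mm past the base's edge. Once slack, draw it out along its -y.
- offcut_lead (a point): Middle of the offcut's leading (clamped) end face, at half thickness; axes as the offcut's.
- offcut_straight_corner (a point): The leading end's corner (at half thickness) at the offcut's -x side, which goes along the straight fence.
- offcut_taper_corner (a point): The leading end's corner (at half thickness) at the offcut's +x side, which meets the slanting fence.
- gauge: Fixed taper gauge: plywood base 220 (x) x 145 (y) x 10 mm; origin under its middle. Its x points along the slot from the wide mouth to the narrow end. Two pale wooden fences, 135 mm long, tops 28 mm above the bench, stand on it, the straight one at +y; the first 85 mm of the base, before the mouth, are clear.
- mouth (a point): Start (at the mouth) of the straight fence's guiding face, on the base's top, 10 mm above the bench; axes as the gauge's. The face runs from here 135 mm along +x; the slot lies on the -y side.
- taper_face (a point): Start (at the mouth) of the slanting fence's guiding face, on the base's top; x runs along the face, y is its normal into the slot. It slants 11.3 degrees, so the slot narrows by 0.2 mm per mm. It is locked at a setting that varies from day to day: mouth 73 to 81 mm wide, so the offcut wedges with its leading end 55 to 95 mm past the mouth.
- cursor (a joint): Slide of the cursor along the straight fence, m: 0 = blade 125 mm past the mouth (narrow end), grows towards the mouth, up to 0.09. Friction about 1.5 N; it stays where it is left.
- cursor_grip (a point): Point in the cursor's dark wooden grip on top of the straight fence, 58 mm above the bench; the grip is 16 mm along the slot (its x), 26 mm across and reaches from 36 to 70 mm above the bench.
- cursor_blade (a point): Middle of the cursor's steel blade, a bar 3 mm wide lying across the slot 33 mm above the bench, so it clears the offcut's top (29 mm) by 4 mm; its x is the grip's x.
- power_lead (a point): Point 500 mm above the bench on the black power lead, which hangs from the ceiling to the bench to the right of the work. It does not move and blocks the arm: it runs from the bench 0.1 m beyond and to the left of this point, through it, to 0.06 m nearer and to the right of it at 0.75 m height. Keep to its left, and draw the arm in to pass it.
- sanding_block: Brown sanding block, 61 x 109 x 36 mm. Loose bystander; leave it alone. Origin: centre of its underside.
- pencil_red: Red pencil, 170 mm long. Loose bystander; leave it alone. Origin: centre of its underside.
- screw_tin: Round screw tin, 82 mm across, 54 mm high. Loose bystander; leave it alone. Origin: centre of its underside.
- tape_measure: Yellow tape measure, 31 x 95 x 62 mm. Loose bystander; leave it alone. Origin: centre of its underside.
- offcut_c: Another, smaller wooden offcut, 50 x 85 x 18 mm. Loose bystander; leave it alone. Origin: centre of its underside.

How it is judged:
On the way, in this order (a step that is already met when the one before it is completed fails the run):
1. the tee is turned clockwise by at least 1.2 rad, with the offcut still in the clamp (value of joint tee above 1.2 rad and distance of offcut from where it was at the start of the episode below 0.03 m), for 0.2 s.
2. the offcut is drawn out from under the pad (x of offcut_lead in the frame of clamp below -0.02 m), for 0.1 s.
3. the offcut lies flat in the gauge, clamped end first, flush with the straight fence and up against the slanting one (y of offcut_taper_corner in the frame of taper_face below 0.0015 m and y of offcut_straight_corner in the frame of mouth above -0.003 m and x of offcut_lead in the frame of mouth above 0.03 m and angle between the y axis of offcut and the x axis of gauge, either way round below 0.06 rad and z of offcut in the frame of gauge below 0.0135 m and angle between offcut's own z axis and vertical below 0.06 rad), for 0.2 s.
4. the cursor's blade stands over the leading edge of the wedged offcut (all of step 3 and y of cursor_blade in the frame of offcut_lead between -0.006 and 0.006 m), for 0.2 s.
At the end, for the whole second after the job is handed in: Tee still 1.2 rad or more loose; offcut flat on the gauge, clamped end first, 30 mm or more into the slot, within 0.06 rad of the straight fence, leading corners within 3 mm of the straight and 1.5 mm of the slanting face; blade within 6 mm of its leading edge; all at rest (all of step 4 and value of joint tee above 1.2 rad and linear speed of offcut below 0.01 m/s and velocity of joint cursor between -0.01 and 0.01 m/s); the robot touches nothing.
It fails at once if the tee is forced the tightening way, past -0.2 rad (value of joint tee below -0.2 rad).
It fails at once if a bystander is moved by more than 20 mm (distance of any of sanding_block, pencil_red, screw_tin, tape_measure, offcut_c from where it was at the start of the episode above 0.02 m).
It also fails if it takes over 72 s, if anything falls off the work surface, if the arm or the gripper's body presses on something with over 40 N, if the wrist force passes 120 N, or if a joint passes its speed limit or range.

## Working session

There is one attempt and no reset: what is moved stays moved. The work goes in short steps, each a Python script; the robot and the scene stay as the last script left them, time stands still between calls to the robot, and variables do not carry over. Pictures are saved under pics/ and viewed, at most 10 in all, crops included, and the job is handed in when it is done.

```bash
mkdir -p pics; cat > h.py <<'E'
import numpy as np, cv2
from cell import r, optics
from scipy.spatial.transform import Rotation as R
def grab(n):
    d=optics.get_image(n); d["T"]=np.array(d["camera_from_world"]); return d
def ray(d,u,v):
    T=np.linalg.inv(d["T"]); c=T[:3,3]
    return c, T[:3,:3]@np.array([(u-d["cx"])/d["fx"],(v-d["cy"])/d["fy"],1.0])
def plane(d,u,v,z):
    c,k=ray(d,u,v); return c+k*(z-c[2])/k[2]
def cloud(d):
    v,u=np.mgrid[:384,:512]; z=d["depth"]
    P=np.stack([(u-d["cx"])/d["fx"]*z,(v-d["cy"])/d["fy"]*z,z],-1)
    T=np.linalg.inv(d["T"]); return P@T[:3,:3].T+T[:3,3]
def proj(d,p):
    q=d["T"]@np.append(p,1); return d["fx"]*q[0]/q[2]+d["cx"], d["fy"]*q[1]/q[2]+d["cy"]
def down(yaw): # tool z down, tool y (closing) at angle yaw+90deg; tool x at yaw
    return (R.from_euler('z',yaw)*R.from_euler('x',np.pi)).as_quat()
E
python3 - <<'E'
from h import *
print(r.current_t(), r.finger_overhang, r.current_tool_pos(), r.current_ee_rot())
for n in("side","top"):
    d=grab(n); np.save(f"{n}0.npy",d,allow_pickle=True)
    cv2.imwrite(f"pics/{n}0.png",cv2.resize(d["pixels"][...,::-1],(768,576),interpolation=cv2.INTER_CUBIC))
    print(n,np.linalg.inv(d["T"]).round(3).tolist(),d["fx"],d["cx"],d["cy"],(d["depth"]>0).mean())
E
```

```text
0.0 0.022 [ 0.12419994 -0.5354777   0.25275041] [ 9.93517617e-01  1.13676710e-01 -1.54346525e-05 -5.91979950e-04]
side [[0.998, -0.027, 0.048, 0.428], [-0.054, -0.61, 0.791, -1.184], [0.008, -0.792, -0.61, 1.236], [0.0, 0.0, 0.0, 1.0]] 450.6934413734053 245.97098765542654 188.8120091202864 0.7654825846354166
top [[-0.038, -0.976, 0.214, 0.144], [-0.999, 0.038, -0.006, 0.027], [-0.002, -0.214, -0.977, 1.948], [0.0, 0.0, 0.0, 1.0]] 413.57299320393327 252.13065882672322 195.98137402272948 0.9960530598958334
```

View pics/side0.png

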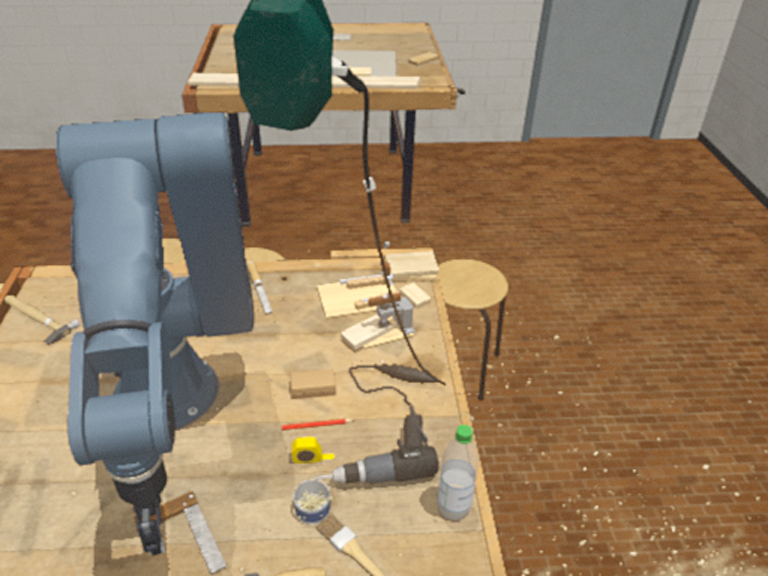

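View pics/top0.png

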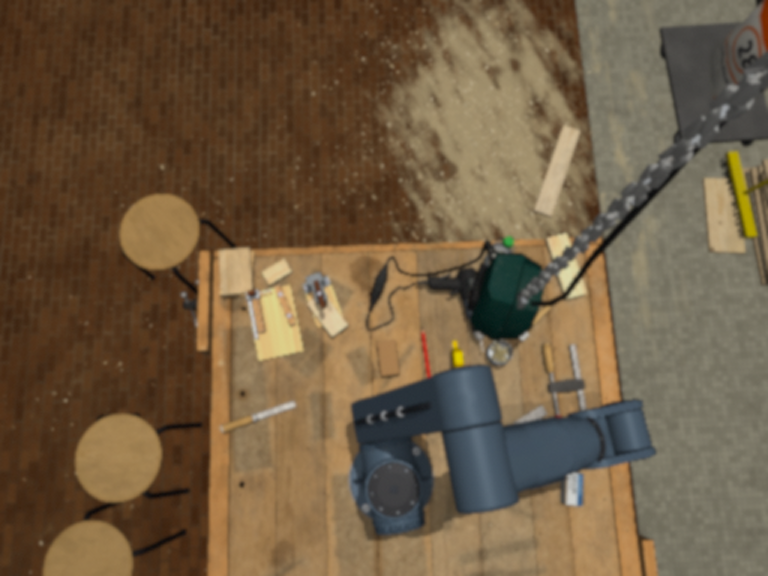

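The side view shows the clamp at about (385,325) and the gauge at about (360,298). In the top view the gauge is at (275,322) and the clamp at (318,300). I'll zoom in on both and use the depth to get heights.

```bash
python3 - <<'E'
from h import *
for n,(a,b,c,e) in {"side":(205,295,165,235),"top":(155,235,170,245)}.items():
    d=np.load(f"{n}0.npy",allow_pickle=True).item()
    im=d["pixels"][c:e,a:b,::-1]; s=8
    im=cv2.resize(im,None,fx=s,fy=s,interpolation=cv2.INTER_CUBIC)
    for u in range(a,b,10): cv2.putText(im,str(u),((u-a)*s,10),0,.35,(255,0,255)); cv2.line(im,((u-a)*s,12),((u-a)*s,18),(255,0,255))
    for v in range(c,e,10): cv2.putText(im,str(v),(0,(v-c)*s+4),0,.35,(255,0,255))
    cv2.imwrite(f"pics/{n}z.png",im)
E
```

```text
(no output)
```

View pics/sidez.png

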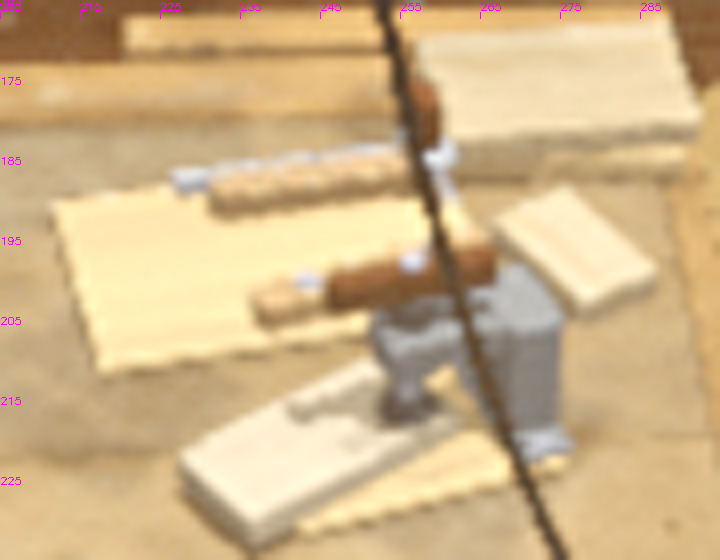

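View pics/topz.png

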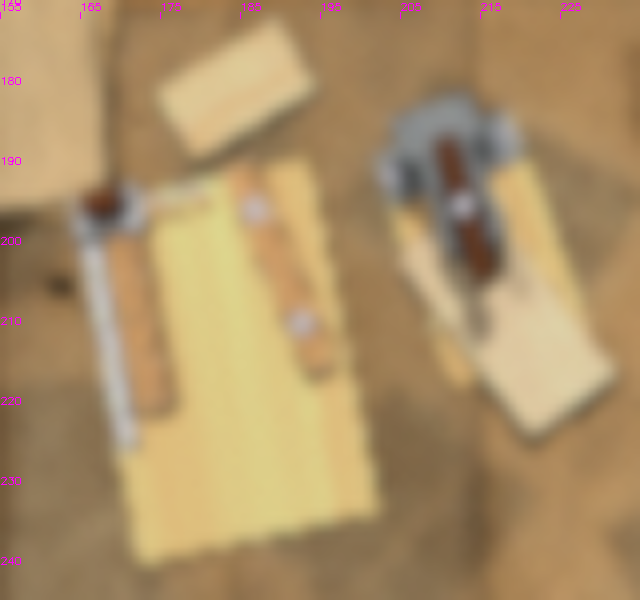

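The crops show the following:
- **Tee bar:** side view (247–266, ~199), top view (210–216, 187–205).
- **Offcut's outer end:** top view about (221,224)–(231,216), slightly skewed in the clamp.
- **Cursor grip:** top view about (167.5,195), side view about (257,178).
- **Straight fence:** top view (168–176, 198–221), on the left.
- **Gauge mouth:** faces the robot.

Next I'll measure these.

```bash
cat >> h.py <<'E'
def comps(m,mina=12):
    n,l,s,c=cv2.connectedComponentsWithStats(m.astype(np.uint8),connectivity=8)
    return [(s[i],c[i],l==i) for i in range(1,n) if s[i][4]>=mina]
def tri(d1,p1,d2,p2):
    c1,k1=ray(d1,*p1);c2,k2=ray(d2,*p2)
    A=np.stack([k1,-k2],1); t=np.linalg.lstsq(A,c2-c1,rcond=None)[0]
    a,b=c1+k1*t[0],c2+k2*t[1]; return (a+b)/2,np.linalg.norm(a-b)
E
python3 - <<'E'
from h import *
S,T=[np.load(f"{n}0.npy",allow_pickle=True).item() for n in("side","top")]
for n,d,(a,b,c,e) in(("side",S,(205,295,165,235)),("top",T,(155,235,165,245))):
    hsv=cv2.cvtColor(d["pixels"],cv2.COLOR_RGB2HSV).astype(int); P=cloud(d)
    for u,v in ([(250,201),(235,220),(225,200),(254,205),(240,188),(258,178),(238,203)] if n=="side" else [(212,195),(222,215),(180,215),(208,188),(172,210),(167,196),(190,208),(224,203)]):
        print(n,u,v,hsv[v,u],P[v,u].round(3))
    box=np.zeros((384,512),bool); box[c:e,a:b]=1
    H,Sa,V=hsv[...,0],hsv[...,1],hsv[...,2]
    for s,cc,m in comps(box&(H<14)&(V<165)&(Sa>90)):
        vv,uu=np.nonzero(m); print("dark",s,cc.round(1),np.median(P[m],0).round(3), [plane(d,u,v,.114).round(3).tolist() for u,v in (cc,)])
# lead
print("lead bench",plane(S,295,255,0).round(3))
for u,v in ((252,165),(247,125),(243.5,90),(242,70)):
    c,k=ray(S,u,v); print("lead ray",(u,v),[ (c+k*t).round(2).tolist() for t in (1.2,1.5,1.7,1.9)], cloud(S)[v if v==int(v) else int(v),int(u)].round(2))
E
```

```text
side 250 201 [ 13 141 134] [0.528 0.187 0.117]
side 235 220 [ 19  49 255] [0.468 0.176 0.03 ]
side 225 200 [ 25  68 255] [0.43  0.334 0.006]
side 254 205 [ 16  65 113] [0.544 0.19  0.093]
side 240 188 [ 17 102 202] [0.497 0.382 0.033]
side 258 178 [ 13 157 149] [0.576 0.4   0.071]
side 238 203 [ 18 106 215] [0.484 0.283 0.029]
top 212 195 [156   8 152] [0.554 0.197 0.129]
top 222 215 [ 20  68 222] [0.478 0.161 0.031]
top 180 215 [ 24 102 221] [0.488 0.361 0.016]
top 208 188 [ 15   8 125] [0.598 0.219 0.086]
top 172 210 [ 15 124 191] [0.511 0.396 0.03 ]
top 167 196 [  9 109  84] [0.572 0.413 0.064]
top 190 208 [ 17 115 199] [0.517 0.311 0.033]
top 224 203 [ 20 109 218] [0.54  0.152 0.008]
dark [165 193   5   4  12] [167.4 194.7] [0.576 0.411 0.07 ] [[0.567, 0.401, 0.114]]
dark [213 198   4   7  19] [214.3 201. ] [0.528 0.189 0.126] [[0.529, 0.189, 0.114]]
lead bench [0.688 0.    0.   ]
lead ray (252, 165) [[0.5, -0.2, 0.55], [0.52, 0.05, 0.38], [0.53, 0.21, 0.27], [0.55, 0.38, 0.16]] [ 0.51 -0.15  0.52]
lead ray (247, 125) [[0.49, -0.13, 0.64], [0.51, 0.13, 0.49], [0.52, 0.31, 0.39], [0.53, 0.48, 0.29]] [ 0.49 -0.18  0.66]
lead ray (243.5, 90) [[0.49, -0.07, 0.71], [0.5, 0.2, 0.58], [0.51, 0.39, 0.49], [0.52, 0.57, 0.41]] [ 0.48 -0.19  0.77]
lead ray (242, 70) [[0.48, -0.04, 0.75], [0.5, 0.24, 0.63], [0.51, 0.43, 0.55], [0.52, 0.62, 0.47]] [ 0.48 -0.18  0.81]
```

```bash
python3 - <<'E'
from h import *
S,T=[np.load(f"{n}0.npy",allow_pickle=True).item() for n in("side","top")]
def rect(Q):
    (c,w,a)=cv2.minAreaRect((Q[:,:2]*1000).astype(np.float32)); 
    b=cv2.boxPoints((c,w,a)); return np.round(b).tolist(), np.round(w,0), round(a,1), np.round(c,1)
for n,d in(("side",S),("top",T)):
    P=cloud(d); h=cv2.cvtColor(d["pixels"],cv2.COLOR_RGB2HSV).astype(int); X,Y,Z=P[...,0],P[...,1],P[...,2]
    ok=d["depth"]>0
    bench=ok&(X>.35)&(X<.45)&(Y>.05)&(Y<.25); print(n,"bench z",np.median(Z[bench]).round(4))
    bar=ok&(Z>.106)&(Z<.135)&(X>.48)&(X<.65)&(Y>.14)&(Y<.27)
    print("bar",bar.sum(),rect(P[bar]),Z[bar].mean().round(3))
    cg=ok&(Z>.045)&(Z<.085)&(X>.5)&(X<.65)&(Y>.35)&(Y<.46); print("cursor",cg.sum(),rect(P[cg]),np.percentile(Z[cg],[5,50,95]).round(3))
    off=ok&(Z>.021)&(Z<.042)&(X>.38)&(X<.56)&(Y>.08)&(Y<.27)&(h[...,2]>170)
    s,c,m=max(comps(off),key=lambda q:q[0][4]); print("off",m.sum(),rect(P[m]),np.median(Z[m]).round(4))
    f=ok&(Z>.021)&(Z<.04)&(X>.42)&(X<.61)&(Y>.27)&(Y<.45)
    for s,c,m in comps(f,25): print(" fence",m.sum(),rect(P[m]),np.median(Z[m]).round(4))
    y=ok&(Z>.004)&(Z<.045)&(X>.35)&(X<.66)&(Y>.24)&(Y<.46)
    s,c,m=max(comps(y),key=lambda q:q[0][4]); print("gauge",m.sum(),rect(P[m]))
E
```

```text
side bench z 0.0021
bar 114 ([[504.0, 198.0], [509.0, 175.0], [597.0, 194.0], [592.0, 217.0]], array([90., 24.]), 12.1, array([550.3, 195.9])) 0.12
cursor 27 ([[561.0, 430.0], [572.0, 395.0], [647.0, 419.0], [636.0, 454.0]], array([78., 36.]), 17.7, array([603.9, 424.7])) [0.045 0.067 0.075]
off 321 ([[428.0, 170.0], [472.0, 111.0], [573.0, 187.0], [529.0, 246.0]], array([126.,  74.]), 36.8, array([500.7, 178.5])) 0.0307
 fence 32 ([[574.0, 394.0], [596.0, 387.0], [614.0, 446.0], [592.0, 453.0]], array([61., 23.]), 72.7, array([594. , 420.1])) 0.0354
 fence 138 ([[433.0, 414.0], [440.0, 369.0], [567.0, 389.0], [559.0, 434.0]], array([128.,  46.]), 9.0, array([499.8, 401.7])) 0.0285
 fence 54 ([[470.0, 299.0], [484.0, 272.0], [576.0, 321.0], [562.0, 347.0]], array([104.,  30.]), 27.8, array([522.8, 309.7])) 0.0299
gauge 1006 ([[359.0, 456.0], [371.0, 240.0], [579.0, 252.0], [566.0, 467.0]], array([208., 215.]), 3.3, array([468.8, 353.9]))
top bench z 0.0013
bar 67 ([[509.0, 191.0], [514.0, 173.0], [600.0, 195.0], [596.0, 213.0]], array([89., 19.]), 14.2, array([554.8, 193. ])) 0.124
cursor 37 ([[552.0, 408.0], [584.0, 374.0], [658.0, 444.0], [626.0, 478.0]], array([102.,  46.]), 43.2, array([605. , 426.1])) [0.047 0.066 0.074]
off 257 ([[433.0, 171.0], [473.0, 115.0], [582.0, 192.0], [543.0, 248.0]], array([134.,  68.]), 35.1, array([507.8, 181.1])) 0.0302
 fence 168 ([[452.0, 405.0], [467.0, 359.0], [621.0, 407.0], [606.0, 454.0]], array([161.,  49.]), 17.5, array([536.5, 406.2])) 0.0302
 fence 117 ([[473.0, 294.0], [481.0, 274.0], [612.0, 326.0], [604.0, 346.0]], array([141.,  22.]), 21.6, array([542.2, 310. ])) 0.03
gauge 1681 ([[350.0, 245.0], [655.0, 240.0], [659.0, 459.0], [354.0, 464.0]], array([219., 305.]), 89.0, array([504.7, 351.9]))
```

```bash
cat >> h.py <<'E'
from scipy.ndimage import map_coordinates
def edge(d,p,q,w=2.5,ch=2,ref=None):
    """subpixel edge points near segment p-q -> refined end points; ch: 0,1,2=RGB channel"""
    p,q=np.array(p,float),np.array(q,float); t=(q-p)/np.linalg.norm(q-p); n=np.array([-t[1],t[0]])
    s=np.linspace(.12,.88,24)[:,None]; o=np.arange(-w,w+.01,.25)
    C=(p+s*(q-p))[:,None,:]+o[None,:,None]*n
    g=map_coordinates(d["pixels"][...,ch].astype(float),[C[...,1],C[...,0]],order=1)
    G=np.abs(np.gradient(g,axis=1)); G=np.where(G>.6*G.max(1,keepdims=True),G,0)
    k=(G*o).sum(1)/G.sum(1); pts=(p+s*(q-p))+k[:,None]*n
    vx,vy,x0,y0=cv2.fitLine(pts.astype(np.float32),cv2.DIST_HUBER,0,.01,.01).ravel()
    L=np.array([vx,vy]); o0=np.array([x0,y0]); return o0+L*(L@(p-o0)), o0+L*(L@(q-o0))
def wline(d,p,q,z,**k):
    a,b=edge(d,p,q,**k); A,B=plane(d,*a,z)[:2],plane(d,*b,z)[:2]; return A,B
def inter(l1,l2):
    a,b=l1;c,e=l2; t=np.linalg.solve(np.stack([b-a,c-e],1),c-a); return a+t[0]*(b-a)
def yaw(l): return np.degrees(np.arctan2(*(l[1]-l[0])[::-1]))
E
python3 - <<'E'
from h import *
S,T=[np.load(f"{n}0.npy",allow_pickle=True).item() for n in("side","top")]
P=lambda x:np.round(np.array(x)*1000,1).tolist()
print("OFFCUT")
tl=wline(T,(221.5,224.5),(206,203),.029); te=wline(T,(221.5,224.5),(231.5,216.5),.029); tr=wline(T,(231.5,216.5),(222,202),.029)
sl=wline(S,(227.5,222),(250,210.5),.029); se=wline(S,(227.5,222),(236.5,230),.029); sr=wline(S,(236.5,230),(258,219),.029)
for a,l in zip("tl te tr sl se sr".split(),(tl,te,tr,sl,se,sr)): print(a,P(l),yaw(l).round(1))
for l,e,q in((tl,te,tr),(sl,se,sr)):
    a,b=inter(l,e),inter(e,q); print("corners",P(a),P(b),"w",np.linalg.norm(a-b)*1000)
print("GAUGE")
gl=wline(T,(172.5,240),(170,227),.01); ge=wline(T,(172.5,240),(202,234),.01); gr=wline(T,(202,234),(196,204),.01)
gt=None
hl=wline(S,(217.3,211.5),(211.5,190.5),.01); hr=wline(S,(217.5,211.5),(248,206),.01)
fs=wline(T,(176.8,220),(174.3,202),.028); fm=wline(T,(172.5,222),(176.5,221),.028)
ft=wline(T,(193.5,217),(184.5,192),.028); 
for a,l in zip("gl ge gr hl hr fs ft".split(),(gl,ge,gr,hl,hr,fs,ft)): print(a,P(l),yaw(l).round(1))
print("near corners top",P(inter(gl,ge)),P(inter(ge,gr)),"side",P(inter(hl,hr)))
print("BAR")
b1=wline(T,(209.5,188),(214,205),.125);b2=wline(T,(212.5,187),(217,203.5),.125); c1=wline(S,(247,200),(265,195.5),.125)
for l in(b1,b2,c1): print(P(l),yaw(l).round(1))
b=wline(T,(204,197),(212,217),.01); b3=wline(T,(222,191),(230,210),.01); print("clampbase",yaw(b),yaw(b3))
E
```

```text
OFFCUT
tl [[431.7, 167.4], [539.0, 235.4]] 32.4
te [[435.7, 166.1], [469.7, 116.9]] -55.3
tr [[469.1, 117.6], [542.4, 157.0]] 28.3
sl [[434.6, 176.6], [531.8, 231.8]] 29.6
se [[436.2, 164.1], [469.9, 115.0]] -55.5
sr [[471.5, 117.3], [559.4, 182.7]] 36.6
corners [433.9, 168.7] [469.2, 117.6] w 62.13623912699803
corners [429.6, 173.8] [469.4, 115.8] w 70.3337748888314
GAUGE
gl [[371.3, 402.1], [433.6, 411.0]] 8.2
ge [[372.7, 397.4], [397.1, 259.1]] -80.0
gr [[395.0, 257.4], [540.1, 283.4]] 10.2
hl [[396.7, 254.7], [370.7, 398.7]] 100.2
hr [[396.8, 256.7], [526.2, 290.3]] 14.6
fs [[463.5, 370.5], [549.5, 387.1]] 10.9
ft [[472.9, 299.4], [594.5, 343.1]] 19.8
near corners top [371.9, 402.2] [397.4, 257.8] side [396.4, 256.6]
BAR
[[588.4, 205.3], [508.2, 192.1]] -170.6
[[589.8, 200.5], [516.1, 172.8]] -159.3
[[514.9, 192.4], [588.2, 213.1]] 15.7
clampbase -158.01244821074275 -163.53001689033093
```

```bash
cat >> h.py <<'E'
pi=np.pi
GY=np.radians(10.1); OY=np.radians(34.5); BY=np.radians(14.5)
def st(m=""): print(m,"t",round(r.current_t(),1),"p",np.round(r.current_tool_pos(),4),"yaw",np.round(R.from_quat(r.current_ee_rot()).as_matrix()[:2,0],3),"F",np.round(r.current_contact_force(),1),"M",np.round(r.current_torque(),2),"o",round(r.current_opening(),3),"ff",np.round(r.current_finger_force(),1),"q6",round(r.current_q()[5],2))
E
python3 - <<'E'
from h import *
S,T=[np.load(f"{n}0.npy",allow_pickle=True).item() for n in("side","top")]
print("screw",tri(S,(256.3,197.3),T,(212.6,195.2)))
r.move_linear([.085,-.36,.36],vel=.3); st()
r.move_to([.34,.12,.36],down(BY+pi)); st()
r.set_gripper(.6); r.move_to([.5515,.1935,.20],down(BY+pi)); st()
for n in("side","top"):
    d=grab(n); np.save(f"{n}1.npy",d,allow_pickle=True)
a=cv2.resize(np.load("side1.npy",allow_pickle=True).item()["pixels"][150:240,200:300,::-1],(400,360)); b=cv2.resize(np.load("top1.npy",allow_pickle=True).item()["pixels"][160:250,155:255,::-1],(400,360))
cv2.imwrite("pics/above.png",np.hstack([a,b]))
E
```

```text
screw (array([0.55291143, 0.1945972 , 0.1285645 ]), np.float64(0.0003938374923950608))
 t 0.9 p [ 0.0851 -0.3605  0.3595] yaw [0.974 0.226] F [ 0.  -0.1  0.6] M [-0.03 -0.02 -0.01] o 1.0 ff 0.0 q6 -0.12
 t 3.0 p [0.3403 0.1196 0.3599] yaw [-0.969 -0.249] F [ 0.8 -0.2 -1.2] M [-0.06  0.02 -0.01] o 0.998 ff 0.0 q6 -1.61
 t 4.5 p [0.5514 0.1934 0.201 ] yaw [-0.968 -0.25 ] F [ 0.4 -0.4  0.1] M [ 0.03  0.04 -0.03] o 0.596 ff 0.0 q6 -1.57
```

View pics/above.png

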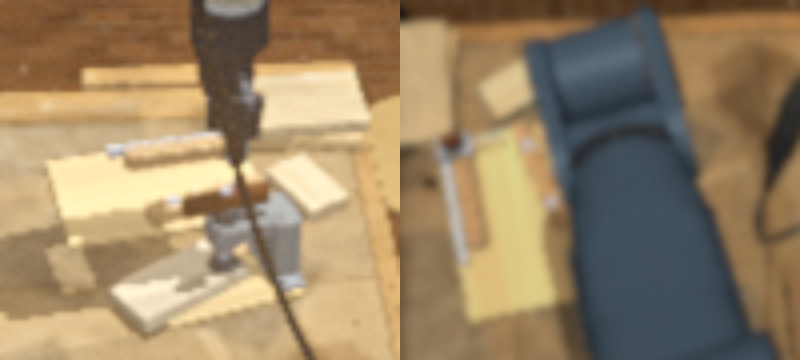

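The fingers hang at about (237,160) in the side crop, directly over the middle of the bar. The triangulated screw height of 0.1285 m fits the 0.125 m bar top plus the screw head. I'll descend, grip and start the turn gently.

```bash
python3 - <<'E'
from h import *
c=[.5525,.1942]
r.move_linear([*c,.150],down(BY+pi),vel=.15)
r.move_linear([*c,.120],vel=.06); st("down")
r.set_gripper(.0,squeeze=50); st("grip")
p=np.array(r.current_tool_pos()); 
for i,a in enumerate([.08,.16,.3]):
    r.move_to([*c,.120+.0025*a],down(BY+pi-a)); st(a)
    if abs(r.current_torque()[2])>.35 : print("high torque"); break
E
```

```text
down t 5.7 p [0.5526 0.1942 0.12  ] yaw [-0.968 -0.25 ] F [0.5 0.5 0.2] M [ 0.   -0.01  0.03] o 0.598 ff 0.0 q6 -1.57
grip t 6.1 p [0.5525 0.1955 0.1209] yaw [-0.968 -0.25 ] F [-4.1  7.8  5. ] M [ 1.42  0.61 -0.07] o 0.241 ff 48.7 q6 -1.57
0.08 t 6.4 p [0.5524 0.1955 0.1209] yaw [-0.985 -0.171] F [-3.4  7.6  4.1] M [ 1.51  0.56 -0.11] o 0.243 ff 49.0 q6 -1.48
0.16 t 6.6 p [0.5524 0.1955 0.121 ] yaw [-0.996 -0.092] F [-2.1  8.9  1.6] M [ 1.55  0.48 -0.  ] o 0.241 ff 49.0 q6 -1.4
0.3 t 6.9 p [0.5524 0.1955 0.1213] yaw [-0.999  0.048] F [-2.4  8.8  1.9] M [ 1.57  0.39 -0.08] o 0.242 ff 49.0 q6 -1.26
```

```bash
python3 - <<'E'
from h import *
c=[.5522,.1962]
for a in [.5,.75,1.0,1.25,1.47]:
    r.move_to([*c,.1205+.0025*a],down(BY+pi-a)); st(a)
    if abs(r.current_torque()[2])>.5 : print("high torque"); break
else:
    r.set_gripper(.45); st("open"); r.move_linear([*c,.20],vel=.2); st("up")
    r.set_gripper(1.0)
    u=np.array([np.cos(OY),np.sin(OY)]); tail=np.array([.4517,.1430]); g=tail+u*.018
    r.move_to([*(g-u*.04),.16],down(OY+pi)); st()
    for n in("side","top"): np.save(f"{n}2.npy",grab(n),allow_pickle=True)
    a=cv2.resize(np.load("side2.npy",allow_pickle=True).item()["pixels"][150:240,200:300,::-1],(700,600),interpolation=cv2.INTER_CUBIC)
    cv2.imwrite("pics/turned.png",a)
E
```

```text
0.5 t 7.2 p [0.5522 0.1963 0.1218] yaw [-0.971  0.241] F [ 0.1  0.8 -0.5] M [ 0.17 -0.02 -0.14] o 0.243 ff 49.4 q6 -1.07
0.75 t 7.5 p [0.5523 0.1963 0.1224] yaw [-0.882  0.471] F [ 0.4  1.9 -1. ] M [ 0.41 -0.05 -0.18] o 0.243 ff 49.4 q6 -0.82
1.0 t 7.9 p [0.5523 0.1964 0.1231] yaw [-0.739  0.674] F [ 1.1  3.  -0.5] M [ 0.59 -0.14 -0.16] o 0.245 ff 49.4 q6 -0.57
1.25 t 8.2 p [0.5524 0.1964 0.1237] yaw [-0.549  0.836] F [ 1.6  4.3 -1.6] M [ 0.8  -0.24 -0.11] o 0.242 ff 49.4 q6 -0.32
1.47 t 8.6 p [0.5524 0.1964 0.1243] yaw [-0.352  0.936] F [ 1.3  5.5 -1.9] M [ 0.9  -0.35 -0.07] o 0.239 ff 49.4 q6 -0.1
open t 8.9 p [0.5521 0.1959 0.1242] yaw [-0.348  0.937] F [0.2 0.6 0.3] M [-0.05 -0.04 -0.02] o 0.448 ff 0.0 q6 -0.09
up t 9.4 p [0.552  0.1961 0.1999] yaw [-0.347  0.938] F [-1.1 -0.5 -0.6] M [-0.    0.02 -0.05] o 0.452 ff 0.0 q6 -0.09
 t 11.6 p [0.4338 0.1306 0.1601] yaw [-0.825 -0.566] F [ 0.2  0.7 -0.8] M [0.02 0.03 0.  ] o 0.999 ff 0.0 q6 -1.98
```

View pics/turned.png

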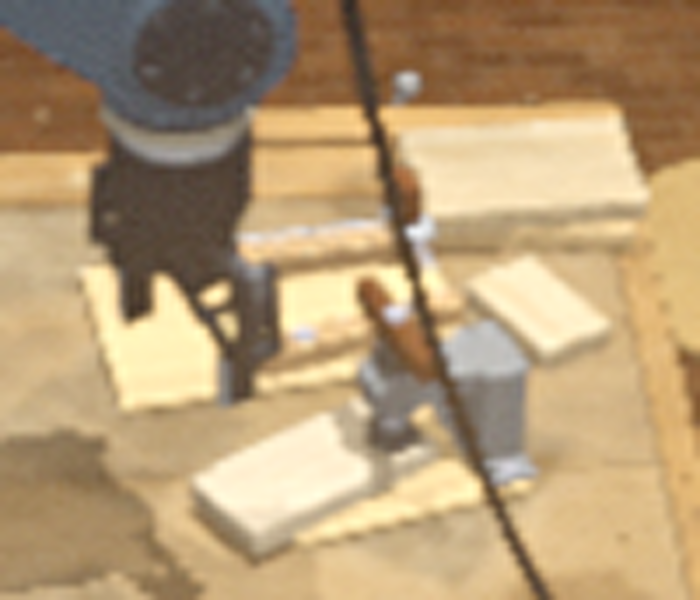

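The bar at (395,325) now lies crosswise, so the tee is loose, and the offcut hasn't moved. Next I'll grip the tail and draw it out.

```bash
python3 - <<'E'
from h import *
u=np.array([np.cos(OY),np.sin(OY)]); tail=np.array([.4517,.1430]); g=tail+u*.018
r.move_linear([*g,.10],vel=.2); r.move_linear([*g,.031],vel=.08); st("down")
r.set_gripper(0,squeeze=70); st("grip")
for s in (.01,.04,.085):
    r.move_linear([*(g-u*s),.0315],vel=.08); st(s)
    if np.linalg.norm(r.current_contact_force())>35: print("stuck"); break
else:
    r.move_linear([*(g-u*.085),.075],vel=.1); st("lift")
    for n in("side","top"): np.save(f"{n}3.npy",grab(n),allow_pickle=True)
    S=np.load("side3.npy",allow_pickle=True).item()
    cv2.imwrite("pics/drawn.png",cv2.resize(S["pixels"][150:240,190:290,::-1],(700,600),interpolation=cv2.INTER_CUBIC))
E
```

```text
down t 13.2 p [0.4668 0.1532 0.0314] yaw [-0.824 -0.566] F [ 0.6 -0.2 -0.4] M [ 0.04  0.01 -0.03] o 1.002 ff 0.0 q6 -1.95
grip t 13.5 p [0.4667 0.1533 0.0317] yaw [-0.824 -0.567] F [-3.4 -0.4  8.8] M [0.15 0.33 0.04] o 0.705 ff 73.3 q6 -1.95
0.01 t 13.8 p [0.4581 0.1474 0.0318] yaw [-0.824 -0.566] F [-1.9 -0.   5.5] M [0.02 0.29 0.05] o 0.708 ff 76.0 q6 -1.96
0.04 t 14.3 p [0.4335 0.1305 0.0316] yaw [-0.824 -0.566] F [-1.4 -1.8  2.7] M [-0.02  0.09  0.02] o 0.705 ff 75.8 q6 -1.98
0.085 t 15.1 p [0.3967 0.1051 0.0315] yaw [-0.824 -0.566] F [-0.2 -0.9  0.3] M [ 0.05 -0.03  0.01] o 0.704 ff 75.5 q6 -2.03
lift t 15.6 p [0.3964 0.1051 0.0748] yaw [-0.824 -0.567] F [ 1.4  0.7 -0.7] M [-0.03  0.09  0.02] o 0.704 ff 75.4 q6 -2.03
```

View pics/drawn.png

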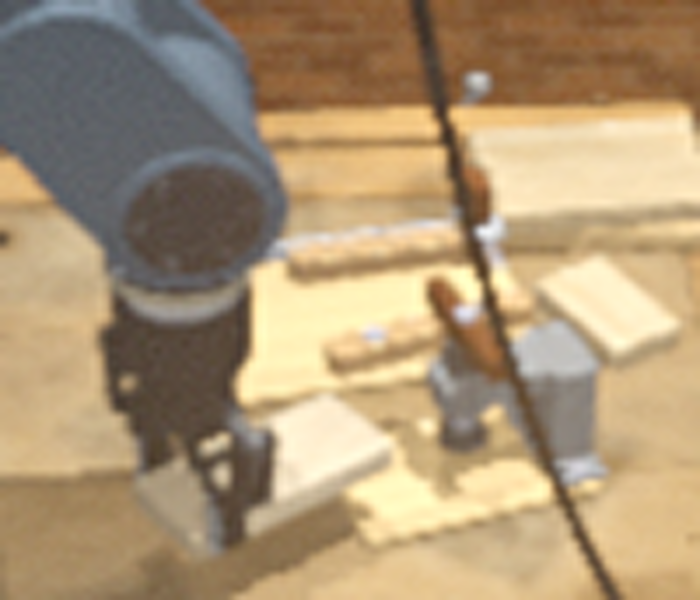

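The offcut is held level, with its lead end at about (360,420) in the crop and clear of the clamp. Next I'll lay it on the gauge, slide it in, and feel for the fence.

```bash
cat >> h.py <<'E'
N=np.array([.3845,.3297]); ex=np.array([np.cos(GY),np.sin(GY)]); ey=np.array([-ex[1],ex[0]])
def G(x,y): return N+ex*x+ey*y   # x from near edge of base (mouth at .085), y across
def gF(): f=r.current_contact_force(); return round(float(f[:2]@ex),1),round(float(f[:2]@ey),1),round(float(f[2]),1)
E
python3 - <<'E'
from h import *
r.move_linear([.3964,.1051,.12],vel=.15)
r.move_to([*G(-.042,-.008),.12],down(GY+pi)); st("over")
r.move_linear([*G(-.042,-.008),.045],vel=.1); r.move_linear([*G(-.042,-.008),.0318],vel=.04); st("laid")
x=-.042
while x<-.012:
    x+=.01; r.move_linear([*G(x,-.008),.0316],vel=.08); print(round(x,3),gF())
    if abs(gF()[0])>12 : break
y=-.008
while y<.004:
    y+=.001; r.move_linear([*G(x,y),.0316],vel=.03); f=gF(); print("y",round(y,3),f)
    if f[1]<-5: break
st()
E
```

```text
over t 17.1 p [0.3444 0.3137 0.1192] yaw [-0.984 -0.176] F [ 0.5 -0.9  0.3] M [-0.03  0.01 -0.02] o 0.706 ff 75.4 q6 -1.11
laid t 18.4 p [0.3446 0.3145 0.0317] yaw [-0.984 -0.175] F [-1.4 -0.7  4.4] M [ 0.04 -0.04  0.  ] o 0.705 ff 76.0 q6 -1.11
-0.032 (1.8, 0.1, 4.5)
-0.022 (2.4, -0.9, 5.0)
-0.012 (2.7, -0.3, 6.2)
y -0.007 (1.7, -1.8, 6.6)
y -0.006 (1.2, -3.7, 7.2)
y -0.005 (1.3, -1.8, 7.7)
y -0.004 (0.9, -3.1, 9.1)
y -0.003 (-0.2, -3.6, 8.7)
y -0.002 (0.7, -4.2, 8.3)
y -0.001 (0.8, -3.0, 8.3)
y 0.0 (0.2, -2.7, 8.7)
y 0.001 (0.6, -3.0, 9.3)
y 0.002 (-0.0, -2.5, 8.9)
y 0.003 (-0.1, -5.2, 8.2)
 t 22.0 p [0.3723 0.3303 0.0319] yaw [-0.985 -0.175] F [ 0.8 -5.2  8.2] M [-0.59 -0.28 -0.34] o 0.705 ff 76.6 q6 -1.11
```

```bash
python3 - <<'E'
from h import *
for y in (.004,.005):
    r.move_linear([*G(-.012,y),.0318],vel=.03); print(y,gF()); 
    if gF()[1]<-8: break
st()
for n in("side","top"): np.save(f"{n}4.npy",grab(n),allow_pickle=True)
S=np.load("side4.npy",allow_pickle=True).item();T=np.load("top4.npy",allow_pickle=True).item()
cv2.imwrite("pics/slot.png",np.hstack([cv2.resize(d["pixels"][c:c+75,a:a+60,::-1],(400,500),interpolation=cv2.INTER_CUBIC) for d,a,c in((S,207,155),(T,160,180))]))
E
```

```text
0.004 (0.7, -9.5, 8.8)
 t 22.3 p [0.3721 0.3307 0.0319] yaw [-0.985 -0.173] F [ 2.4 -9.3  8.8] M [-1.24 -0.67 -1.12] o 0.705 ff 76.5 q6 -1.11
```

View pics/slot.png

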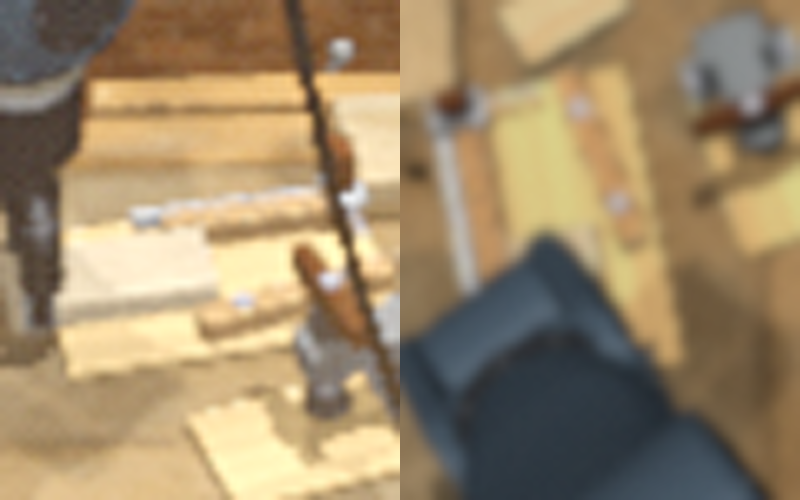

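The offcut sits flush with the straight fence at crop (170,240), and its lead end is inside the mouth. Now I'll slide it forward until it wedges.

```bash
python3 - <<'E'
from h import *
x=-.012
while x<.064:
    x+=.004 if x<.015 else .002
    r.move_linear([*G(x,.003),.0320],vel=.06); f=gF(); print(round(x,3),f,end=" ")
    if f[0]<-11: break
st("\nwedge")
np.save("side5.npy",grab("side"),allow_pickle=True)
E
```

```text
-0.008 (0.5, -4.3, 7.2) -0.004 (-1.7, -3.0, 8.2) 0.0 (-2.3, -3.5, 9.0) 0.004 (-3.1, -4.7, 9.6) 0.008 (-2.8, -3.3, 9.4) 0.012 (-3.0, -3.7, 9.2) 0.016 (-2.8, -4.3, 8.9) 0.018 (-5.3, -3.4, 10.4) 0.02 (-7.1, -4.0, 11.3) 0.022 (-5.3, -3.1, 11.3) 0.024 (-4.9, -3.6, 10.9) 0.026 (-6.0, -4.6, 11.2) 0.028 (-4.5, -3.5, 11.2) 0.03 (-5.5, -2.8, 10.9) 0.032 (-6.0, -2.9, 10.5) 0.034 (-5.0, -3.0, 11.5) 0.036 (-5.4, -3.1, 10.2) 0.038 (-5.2, -4.2, 10.8) 0.04 (-4.8, -3.6, 10.9) 0.042 (-4.8, -3.1, 11.2) 0.044 (-5.3, -3.7, 11.8) 0.046 (-5.2, -3.3, 10.9) 0.048 (-5.5, -3.3, 10.8) 0.05 (-4.5, -4.0, 10.3) 0.052 (-5.7, -3.5, 9.9) 0.054 (-4.4, -3.9, 11.5) 0.056 (-6.2, -4.0, 11.6) 0.058 (-10.9, -3.1, 14.9) 0.06 (-16.6, -2.6, 20.5) 
wedge t 29.6 p [0.4403 0.3422 0.032 ] yaw [-0.984 -0.177] F [-15.9  -5.4  20.5] M [-0.25  2.43  0.67] o 0.703 ff 77.9 q6 -1.17
```

```bash
python3 - <<'E'
from h import *
r.move_linear([*G(.058,.003),.032],vel=.03); r.set_gripper(1.0); st("rel")
r.move_linear([*G(.058,.003),.09],vel=.15); r.set_gripper(0)
r.move_linear([*G(.008,.005),.09],vel=.2); r.move_linear([*G(.008,.005),.038],vel=.12)
x=.008
while x<.05:
    x+=.002; r.move_linear([*G(x,.005),.038],vel=.06); f=gF(); print(round(x,3),f,end=" ")
    if f[0]<-14: break
st("\npush")
r.move_linear([*G(x-.02,.005),.038],vel=.1); r.move_linear([*G(x-.02,.005),.12],vel=.2)
r.move_to([.30,.18,.30],down(GY+pi)); st("away")
for n in("side","top"): np.save(f"{n}6.npy",grab(n),allow_pickle=True)
S=np.load("side6.npy",allow_pickle=True).item();T=np.load("top6.npy",allow_pickle=True).item()
ims=[]
for d,a,c in((S,207,160),(T,158,180)):
    im=cv2.resize(d["pixels"][c:c+60,a:a+60,::-1],(400,400),interpolation=cv2.INTER_CUBIC); k=400/60
    for i in range(0,60,10): cv2.putText(im,str(a+i),(int(i*k),10),0,.3,(255,0,255)); cv2.putText(im,str(c+i),(0,int(i*k)+4),0,.3,(255,0,255))
    ims.append(im)
cv2.imwrite("pics/wedged.png",np.hstack(ims))
P=cloud(T);m=(T["depth"]>0)&(P[...,2]>.045)&(P[...,2]<.1)&(P[...,0]>.54)&(P[...,0]<.61)&(P[...,1]>.385)&(P[...,1]<.44); print("grip top",m.sum(),P[m].mean(0))
E
```

```text
rel t 30.3 p [0.441  0.3428 0.0318] yaw [-0.985 -0.175] F [-0.5 -0.8 -0.3] M [0.01 0.   0.01] o 1.0 ff 0.0 q6 -1.17
0.01 (0.3, 1.2, -0.4) 0.012 (0.1, -0.1, 0.4) 0.014 (-0.0, 1.0, -0.3) 0.016 (-0.7, 0.8, -0.3) 0.018 (0.5, 0.8, -0.2) 0.02 (0.5, -0.1, 0.4) 0.022 (0.2, -0.2, -0.9) 0.024 (0.4, 0.1, -0.5) 0.026 (-0.2, 0.2, 1.0) 0.028 (-0.9, 0.1, -0.5) 0.03 (-6.5, -0.3, 4.5) 0.032 (-13.6, 0.7, 8.5) 0.034 (-19.0, -0.2, 12.4) 
push t 35.8 p [0.4135 0.3392 0.0374] yaw [-0.984 -0.176] F [-18.6  -3.5  12.4] M [-0.65  3.05  0.  ] o -0.001 ff 9.8 q6 -1.15
away t 37.8 p [0.3003 0.1803 0.2992] yaw [-0.985 -0.175] F [ 0.2  0.3 -1.1] M [-0.03 -0.02  0.03] o -0.005 ff 0.0 q6 -1.34
grip top 26 [0.57878794 0.41001095 0.06679771]
```

View pics/wedged.png

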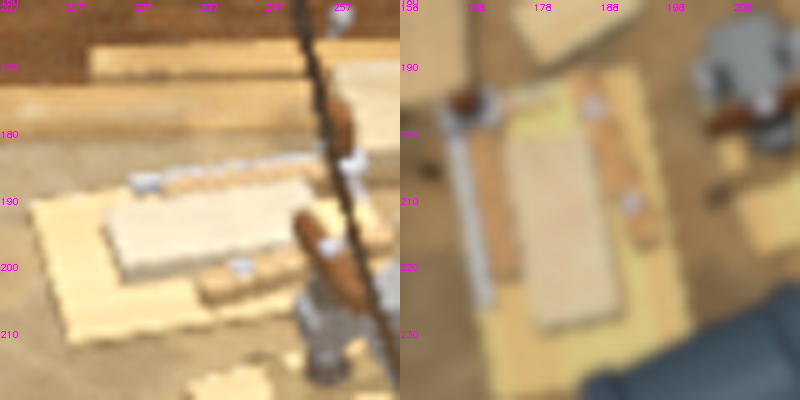

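The offcut lies wedged between both fences. In the top view its lead edge runs (174,200.5)–(184,199), with the blade ahead of it at v≈195. I'll measure both, plus the cursor grip.

```bash
python3 - <<'E'
from h import *
S,T=[np.load(f"{n}6.npy",allow_pickle=True).item() for n in("side","top")]
g=lambda p:np.round([(p[:2]-N)@ex*1000,(p[:2]-N)@ey*1000],1)
for ch in(0,2):
    l=wline(T,(174.5,200.4),(184,199.2),.029,ch=ch,w=2); print("lead",g(l[0]),g(l[1]))
e=wline(T,(179,229),(190.5,226.3),.029,w=2); print("tail",g(e[0]),g(e[1]))
le=wline(T,(173.5,202),(178,228),.029,w=2); ri=wline(T,(185,202),(190,225),.029,w=2,ch=2); print("left",g(le[0]),g(le[1]),"right",g(ri[0]),g(ri[1]))
# blade: bright ridge (low saturation) along v
hsv=cv2.cvtColor(T["pixels"],cv2.COLOR_RGB2HSV).astype(float)
for u in(174,176,178,180,182):
    col=255-hsv[191:199,u,1]; w=np.clip(col-np.sort(col)[3],0,None); v=191+(w*np.arange(8)).sum()/w.sum(); print("blade",u,v.round(2),g(plane(T,u,v,.034)), hsv[191:199,u,1].astype(int).tolist())
for n,d,b in(("S",S,(250,170,264,186)),("T",T,(163,190,173,199))):
    h=cv2.cvtColor(d["pixels"],cv2.COLOR_RGB2HSV).astype(int); m=np.zeros((384,512),bool); m[b[1]:b[3],b[0]:b[2]]=1
    m&=(h[...,1]>95)&(h[...,2]<(165 if n=="S" else 130))&(h[...,0]<15); vv,uu=np.nonzero(m); print(n,m.sum(),uu.mean(),vv.mean(),uu.min(),uu.max(),vv.min(),vv.max(),g(plane(d,uu.mean(),vv.mean(),.07 if n=="T" else .058)))
E
```

```text
lead [188.9  20.6] [172.3 -19.9]
lead [176.8  23.7] [178.2 -21. ]
tail [42.9 27.1] [ 43.3 -27.7]
left [173.2  32.7] [46.5 33.7] right [161.1 -30. ] [ 48.3 -26.9]
blade 174 194.49 [207.2  20.5] [119, 112, 95, 76, 78, 95, 105, 107]
blade 176 193.85 [208.2  10.7] [111, 97, 77, 69, 82, 100, 106, 102]
blade 178 193.29 [208.9   1. ] [100, 82, 67, 73, 92, 103, 103, 101]
blade 180 192.67 [209.9  -8.9] [90, 80, 74, 85, 100, 104, 100, 98]
blade 182 197.08 [186.7 -14.3] [100, 99, 98, 99, 100, 98, 95, 93]
S 25 256.52 177.32 253 259 170 183 [201.   59.6]
T 9 167.22222222222223 194.66666666666666 166 168 193 196 [203.7  46.3]
```

```bash
python3 - <<'E'
from h import *
T=np.load("top6.npy",allow_pickle=True).item(); P=cloud(T)
for v in range(180,200,2): print(v,[(int(round((P[v,u,:2]-N)@ex*1000)),int(round((P[v,u,:2]-N)@ey*1000)),int(round(P[v,u,2]*1000))) for u in range(160,178,3)])
E
```

```text
180 [(289, 72, 41), (287, 59, 38), (286, 46, 31), (290, 35, 8), (286, 21, 12), (278, 5, 26)]
182 [(281, 75, 37), (276, 60, 44), (275, 47, 35), (280, 37, 7), (279, 24, 0), (271, 8, 17)]
184 [(272, 77, 34), (269, 63, 34), (263, 47, 45), (273, 40, 0), (267, 25, 8), (265, 11, 6)]
186 [(264, 79, 29), (258, 64, 39), (256, 51, 34), (263, 42, -1), (258, 27, 5), (256, 13, 4)]
188 [(250, 79, 42), (250, 66, 34), (246, 52, 35), (251, 43, 6), (251, 30, -3), (246, 15, 2)]
190 [(244, 82, 30), (237, 66, 45), (235, 53, 40), (243, 45, 1), (239, 30, 5), (237, 17, -1)]
192 [(230, 81, 45), (232, 71, 27), (225, 54, 41), (214, 36, 71), (230, 32, 2), (226, 18, 3)]
194 [(223, 84, 37), (220, 71, 35), (206, 50, 79), (206, 38, 67), (209, 28, 42), (208, 15, 36)]
196 [(221, 91, 9), (214, 75, 23), (198, 53, 71), (203, 44, 41), (202, 31, 35), (205, 20, 12)]
198 [(210, 92, 13), (211, 81, -4), (198, 60, 36), (194, 46, 41), (193, 33, 33), (196, 23, 8)]
```

```bash
python3 - <<'E'
from h import *
Q=down(GY+pi/2); r.set_gripper(.5)
r.move_to([*G(.206,.046),.14],Q); st("over")
r.move_linear([*G(.206,.046),.071],vel=.08); st("down")
r.set_gripper(0,squeeze=25); st("grip")
p=np.array(r.current_tool_pos()); print(((p[:2]-N)@ex).round(4),((p[:2]-N)@ey).round(4),gF())
x0=float((p[:2]-N)@ex)
for s in(.010,.022,.0325):
    r.move_linear([*G(x0-s,.046),.071],vel=.06); print(s,gF())
r.set_gripper(.5); st("open"); r.move_linear([*G(x0-.0325,.046),.15],vel=.2)
r.move_to([.30,.18,.30],Q); st("away")
for n in("side","top"): np.save(f"{n}7.npy",grab(n),allow_pickle=True)
S=np.load("side7.npy",allow_pickle=True).item();T=np.load("top7.npy",allow_pickle=True).item()
ims=[]
for d,a,c in((S,217,165),(T,160,180)):
    im=cv2.resize(d["pixels"][c:c+50,a:a+50,::-1],(400,400),interpolation=cv2.INTER_CUBIC); k=8
    for i in range(0,50,10): cv2.putText(im,str(a+i),(int(i*k),10),0,.3,(255,0,255)); cv2.putText(im,str(c+i),(0,int(i*k)+4),0,.3,(255,0,255))
    ims.append(im)
cv2.imwrite("pics/cursor.png",np.hstack(ims))
E
```

```text
over t 39.9 p [0.5793 0.411  0.1407] yaw [-0.176  0.984] F [-0.3 -0.4 -0.7] M [-0.02  0.02 -0.03] o 0.501 ff 0.0 q6 0.37
down t 40.9 p [0.5796 0.4113 0.0716] yaw [-0.175  0.985] F [-0.4 -0.   0.3] M [-0.06  0.04 -0.02] o 0.501 ff 0.0 q6 0.38
grip t 41.2 p [0.5794 0.4112 0.0716] yaw [-0.176  0.984] F [-0.3 -1.1  3.8] M [-0.13  0.17  0.16] o 0.183 ff 28.9 q6 0.38
0.2062 0.0461 (-0.5, -1.0, 3.8)
0.01 (-1.3, -0.7, 6.8)
0.022 (-1.5, -1.1, 7.1)
0.0325 (-2.8, -2.7, 8.9)
open t 42.6 p [0.5472 0.4054 0.0707] yaw [-0.175  0.985] F [ 0.6 -0.  -0.3] M [0.04 0.02 0.03] o 0.499 ff 0.0 q6 0.39
away t 44.5 p [0.3006 0.1803 0.2999] yaw [-0.175  0.985] F [-0.5 -0.4  0.4] M [-0.01  0.02  0.01] o 0.501 ff 0.0 q6 0.23
```

View pics/cursor.png

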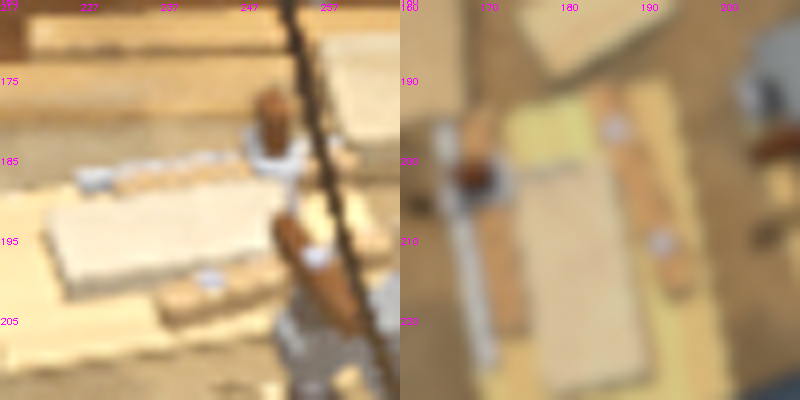

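The blade is the grey line at top-view (175,201)–(182,200), right over the lead edge. The robot-frame numbers agree: blade at about 173.7 mm and lead edge at about 174.5 mm. The arm is clear, so I'll hand in.

```bash
python3 - <<'E'
from h import *
print(r.hand_in())
E
```

```text
the job is handed in; nothing more can be done
None
```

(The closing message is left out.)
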